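# Clear the clamping fixture and hold the step block against its sprung jaw

### The arm

A 6-joint arm with a two-finger parallel gripper is mounted at the origin on the work surface. World frame = base frame: x ahead of the robot, y to its left, z up, the work surface at z = 0. Lengths are in mm, angles in rad, forces in N, time in s.
With the tool pointing down it reaches from about 400 to 925 mm from the base axis. Payload 12.5 kg.
Tool frame: the origin (TCP) lies at the very end of the fingers, on their centre line; the grasp point (between the pads) lies 19 mm behind it; z points along the fingers, y is the line along which they close (so a half turn about z gives the same grasp; the last joint's range is limited). The gripper opens to 95 mm and grips with 3 to 60 N. Pads are 20 mm wide; open, the fingers measure 119 mm over their backs; the gripper's body (75 mm by 180 mm) begins 59 mm behind the grasp point.
Start: joints at [-1.254, 0.491, 1.559, -0, 1.092, -0.106], TCP at [256.471, -569.973, 214.661] pointing down, gripper open.
Joint ranges: [-3.1, 3.1], [-0.84, 2.19], [0.05, 2.79], [-1.13, 4.28], [0.06, 2.93], [-2.69, 2.69]. Speed limits (rad/s): [2.22, 2.22, 2.79, 3.14, 3.14, 3.14].

### API

Orientations are given as [roll, pitch, yaw] about the fixed x, y, z axes, in that order (R = Rz(yaw) Ry(pitch) Rx(roll)).
In Python, from cell import state, read_camera, camera_info, job_done gives the robot as it stands.
- The arm moves only by the shell command python3 -m handwheel, which reads ROWS from standard input. ROWS is a JSON object with one list for each field, all of the same length, 1 to 5, a row being the entries at one place: sx, sy, sz (the shift in mm), turn (a turn about the tool's z in rad), aperture (the opening from 0.0 (shut) to 1.0 (fully open)); each row is the pose to reach, as a shift and turn from the pose commanded when the command began, along the tool's axes at that moment; what a row does not reach only later rows make up. A row lasts 1/12 s, in which the tool goes at most 41.7 mm and 0.125 rad, less where a joint would pass 70% of its speed; a pose out of reach is approached as far as the arm can. The fingers move at their own pace and stop on an object; the grip force is fixed at half the most. Time passes only in rows, so rows that do not move let the fingers close. It prints the time, the measured TCP pose, the force, the opening and the grip force at its end. Input that does not fit is refused with a message, and nothing moves.
- state(): the state, without advancing time (a new reading comes with each control period).
- read_camera(name): name is "scene" or "top" or "wrist"; returns (picture, depth): 384x512x3 uint8, red, green, blue; 384x512 float32, mm along the optical axis (not along the pixel's ray), 0 where there is no reading.
- camera_info(name): a dict with "vertical_fov" (degrees; the focal length in pixels is half the picture's height over the tangent of half this angle, whatever the lens; pixels are square), "cx", "cy" (the principal point, pixels), "origin" and "attitude" of the camera in the world. Camera axes: x right, y down, z forward; pixel columns grow to the right and rows downward; lengths in mm; the calibration is good to about 2 mm. A picture is of the moment at which its call begins: read the wrist's pose just before it. camera_info takes no time and is no camera call; for the wrist camera it gives the pose at the moment of the call.
- job_done(): hands the job in; it is judged then, once.
The state is a dict: "t": time; "joints": joint angles; "qvel": joint speeds; "tau": joint torques, N m; "eef_pos": TCP position; "tcp_rot": TCP orientation; "ft_force": force on the tool from outside, world axes, zero at the start; "moment": the same for the moment, N m; "opening": opening from 0.0 (shut) to 1.0 (fully open); "grip_force": force on a finger pad.
Only numpy, scipy, OpenCV 4.12 (cv2) and the standard library are available. Lean on these libraries where they do the work, as an engineer would, in place of code of your own. Each camera call takes 0.05 s, during which the arm holds its last target. There are 200 camera calls.

### The job

Take the scraper block and sweep all the steel chips off the bed of the clamping fixture with it (not with the fingers or the sample), then stand or lay it back on the bench. Then set the step block flat in the middle of the bed, tall end towards the sprung jaw, and push it squarely against the jaw with a steady 10 N or so, the pointer midway between the two gauge pins, never driving the jaw to its hard stop. Finish while still gripping and pushing the block like that, so that a colleague can tighten the thumbscrews; leave the other things on the bench where they are.

Things in the scene. Friction and masses are not known exactly. Their poses are not given: they have to be found in the camera images.
- fixture: Fixed clamping fixture. Bed: bare dark steel slab, 175 long (x), 120 wide (y), top 30 mm above the bench. Origin: on bench level under the bed; x points to the sprung jaw, z up. Bed spans x -100 to +75, y -60 to +60 mm, no lips; its x = -100 end is open. Thumbscrew posts, 62 high, beside the bed at x = 45, screw tips at y = +-72. Spring housing behind the jaw, 58 high, x 125 to 171 mm.
- jaw_face (a point): Middle of the working face of the sprung jaw, 20 mm above the bed; at rest at x = 75, y = 0, z = 50 mm in the fixture frame. The jaw is an upright bright steel plate at the far end of the bed, 96 wide (y), 12 thick, its top 37 mm above the bed. x: the way it yields.
- gauge (a point): Midway between the two small upright pins (15 mm apart) on the aluminium gauge rail beside the jaw, on its +y side, 68 mm above the bench. A thin steel pointer sticks out of the top of the jaw over the rail; it stands between the pins when the jaw is about 10 to 22 mm back.
- jaw (a joint): How far the jaw is pushed back along the fixture's +x, in m: 0 at rest, 0.030 at its hard stop. It springs back by itself; linear spring of 600 N/m (16 mm is about 10 N). The pointer is midway between the pins at 0.016.
- step_block: Sample to be clamped: an aluminium step block 120 long (x), 36 wide (y), about 0.33 kg. The half from x = 0 to +60 mm is tall (40 mm), the half from x = -60 to 0 is low (16 mm). Origin: centre of its underside, x towards the tall end, z up. Its flat tall end face is at x = +60 mm.
- scraper: Scraper block standing on its edge: wooden body 22 thick (x), 110 long (y), from 15 to 57 mm height, over a rubber blade 12 thick, 110 long, 16 high. About 0.12 kg. Origin: centre of its underside; y along its length, z up.
- chip0: Loose bright steel offcut (chip), about 14 x 12 x 8 mm, 11 g, lying on the bed of the fixture. Origin: centre of its underside.
- chip1: Loose bright steel offcut (chip), about 14 x 12 x 8 mm, 11 g, lying on the bed of the fixture. Origin: centre of its underside.
- chip2: Loose bright steel offcut (chip), about 14 x 12 x 8 mm, 11 g, lying on the bed of the fixture. Origin: centre of its underside.
- chip3: Loose bright steel offcut (chip), about 14 x 12 x 8 mm, 11 g, lying on the bed of the fixture. Origin: centre of its underside.
- plain_bar: Bystander: plain aluminium bar 110 x 36 x 30 mm without a step. Origin: centre of underside.
- ref_disc: Bystander: steel disc 64 mm across, 15 high. Origin: centre of underside.
- anvil: Bystander: dark steel anvil insert, 60 mm across, 50 high, upright. Origin: centre of underside.
- driver: Bystander: screwdriver lying on the bench.
- spanner: Bystander: spanner lying on the bench.
Things that resemble listed ones, but are neither listed nor needed, are in the scene too. What is shaped like the step_block but orange or red is not meant.

How it is judged:
By the outcome, as a careful person would: the job done as asked, in the order asked, and still so for the second after the job is handed in, while the arm keeps its last pose, push and grip.
It also fails if it takes over 64 s, if anything falls off the work surface, if the arm or the gripper's body presses on something with over 40 N, if the wrist force passes 120 N, or if a joint passes its speed limit or range.

## Working session

There is one attempt and no reset: what is moved stays moved. The work goes in short steps, Python scripts to look and compute and a shell command to move; the robot and the scene stay as the last step left them, time stands still between calls to the robot, and variables do not carry over. Pictures are saved under pics/ and viewed, at most 10 in all, crops included, and the job is handed in when it is done.

```bash
ls; mkdir -p pics; cat > h.py <<'E'
import numpy as np,cv2
from cell import state,read_camera,camera_info
from scipy.spatial.transform import Rotation as R
def cam(n):
    ci=camera_info(n);im,d=read_camera(n);return ci,im,d
def rot(ci):
    a=np.array(ci["attitude"],float)
    return a if a.shape==(3,3) else R.from_euler('xyz',a).as_matrix()
def cloud(ci,d):
    h,w=d.shape;f=h/2/np.tan(np.radians(ci["vertical_fov"])/2)
    v,u=np.mgrid[:h,:w]
    p=np.stack([(u-ci["cx"])/f*d,(v-ci["cy"])/f*d,d],-1)
    return p@rot(ci).T+np.array(ci["origin"])
def ray(ci,u,v,z):
    f=192/np.tan(np.radians(ci["vertical_fov"])/2)
    r=rot(ci)@np.array([(u-ci["cx"])/f,(v-ci["cy"])/f,1.]);o=np.array(ci["origin"])
    return o+r*(z-o[2])/r[2]
E
python3 - <<'E'
from h import *
print(state())
for n in("top","scene"):
    ci,im,d=cam(n);print(n,ci)
    np.savez(f"{n}0.npz",im=im,d=d);cv2.imwrite(f"pics/{n}0.png",cv2.resize(im[...,::-1],(800,600),interpolation=cv2.INTER_CUBIC))
E
```

```text
pics
{'t': 0.0, 'joints': array([-1.25357766e+00,  4.91561820e-01,  1.55945105e+00,  7.78508608e-06,
        1.09171293e+00, -1.05594738e-01]), 'qvel': array([ 3.76327354e-05,  1.25741412e-03, -4.32718192e-04, -7.49209220e-04,
       -4.33754486e-06,  5.61066322e-04]), 'tau': array([-8.35401261e-04, -6.12645006e+01, -2.58181000e+01,  6.91881753e-02,
        4.81610256e-02, -1.55003790e-04]), 'eef_pos': array([ 256.40245019, -569.71284106,  214.05979688]), 'tcp_rot': array([-3.14046654e+00, -1.26298376e-04,  4.22809743e-01]), 'ft_force': array([-0.09030391, -0.49385847,  0.38556803]), 'moment': array([ 0.02783307, -0.00820031,  0.02055535]), 'grip_force': 0.0, 'opening': 1.0014641336312826}
top {'vertical_fov': 44.40769499806214, 'cx': 249.5380515711492, 'cy': 190.04561481409675, 'origin': array([ 355.92100252,  -13.56199322, 1451.70079188]), 'attitude': array([-3.07301075,  0.02110104, -1.59392377])}
scene {'vertical_fov': 51.24853379060637, 'cx': 258.1730778375276, 'cy': 187.58756473609262, 'origin': array([1030.78680229,  796.04374219, 1070.98761021]), 'attitude': array([-2.36592506, -0.00873514,  2.50585464])}
```

View pics/top0.png

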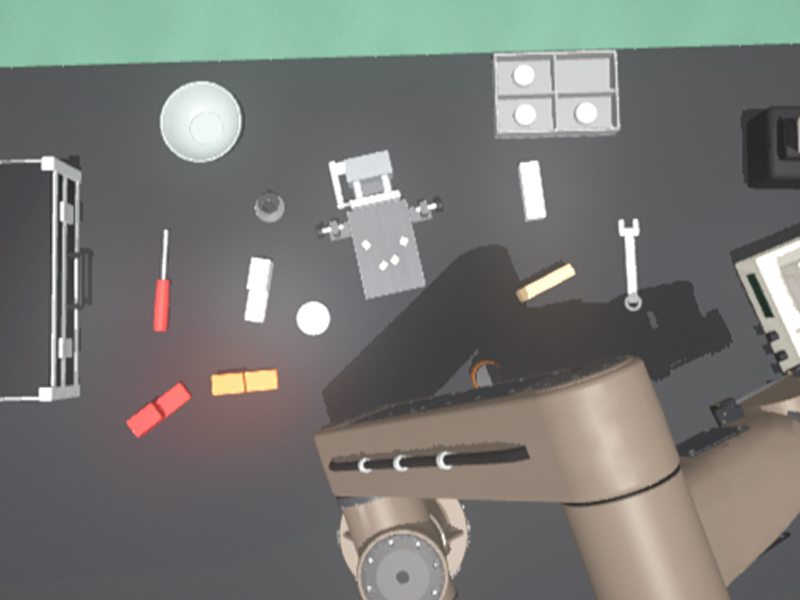

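View pics/scene0.png

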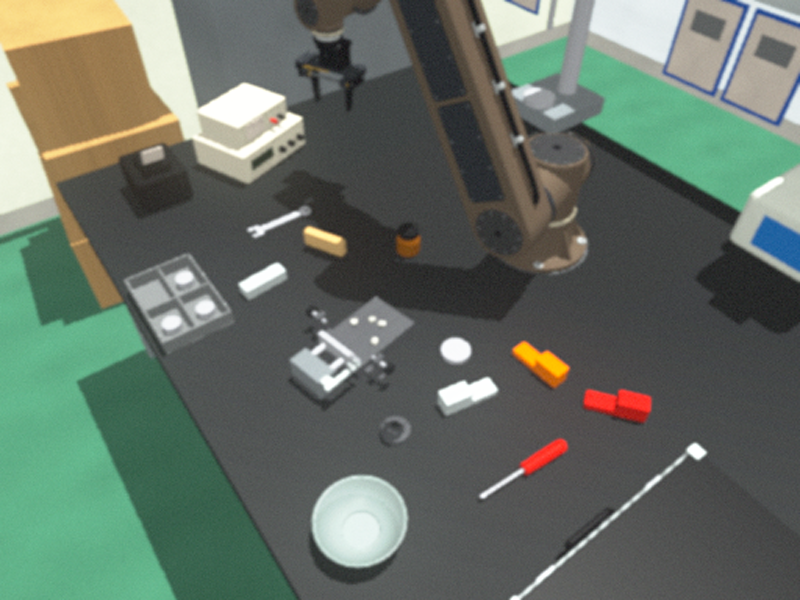

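Candidates in the top picture (800×600 px):
- Step block: silver, stepped piece at (258,290) is the one. The plain bar at (532,190) has no step, and the orange (244,382) and red (158,410) ones are decoys.
- Scraper: wooden bar at (546,282).
- Chips: (366,245), (403,241), (383,266), (394,260).
- Fixture: jaw end at the top of the picture, near (372,195).

I'll measure these and check the choice in one close crop.

```bash
cat > m.py <<'E'
from h import *
ci=camera_info("top");z=np.load("top0.npz");im,d=z["im"],z["d"]
P=cloud(ci,d);Z=P[...,2]
def box(n,u,v,r,lo,hi):
    u,v=int(u*.64),int(v*.64);m=np.zeros(Z.shape,bool);m[v-r:v+r,u-r:u+r]=1
    m&=(Z>lo)&(Z<hi);q=P[m][:,:2].astype(np.float32)
    if len(q)<5:print(n,"none");return
    c,s,a=cv2.minAreaRect(q);print(n,len(q),"c",np.round(c,1),"s",np.round(s,1),"a",round(a,1),"z",np.round(np.median(P[m][:,2]),1))
print("bench",np.median(Z[200:230,150:160]), np.median(Z[60:90,300:310]))
box("bed",388,245,36,24,34)
box("stepall",258,290,28,8,60);box("tall",258,290,28,30,60);box("low",258,290,28,9,24)
box("scraper",546,282,28,40,70);box("scrall",546,282,28,10,70)
box("plain",532,190,28,12,50);box("disc",313,318,16,8,30);box("anvil",269,207,16,20,70)
box("jaw",368,196,26,60,66);box("jaw2",368,196,26,66,75);box("hous",368,165,20,50,62)
for u,v in[(366,245),(403,241),(383,266),(394,260)]:
    print("chip",ray(ci,u*.64,v*.64,36).round(1),Z[int(v*.64),int(u*.64)])
c1=cv2.resize(im[150:220,140:210,::-1],(400,400));c2=cv2.resize(im[90:200,200:310,::-1],(400,400),interpolation=cv2.INTER_CUBIC)
cv2.imwrite("pics/crop0.png",np.hstack([c1,c2]))
E
python3 m.py
```

```text
bench -0.5622349806112652 -1.2445140609149803
bed 1976 c [549.4  20.2] s [175.7 184.1] a 11.5 z 29.2
stepall 543 c [476.  255.9] s [164.  126.5] a 1.8 z 20.6
tall 244 c [503.9 268.3] s [38.3 59.8] a 80.4 z 38.8
low 284 c [467.8 268.7] s [196.  100.8] a 30.1 z 15.3
scraper 277 c [ 473. -283.] s [ 21.9 110.6] a 26.5 z 56.1
scrall 290 c [ 485.1 -287.3] s [ 70.7 122.3] a 10.9 z 55.8
plain 458 c [ 657.1 -267.6] s [110.6  36.4] a 5.7 z 28.8
disc 334 c [416.8 167.5] s [63.2 61.8] a 82.9 z 14.3
anvil 23 c [633.8 244.1] s [28.9 41.6] a 23.1 z 30.7
jaw 216 c [654.8  66.5] s [135.6 138.8] a 10.0 z 61.9
jaw2 85 c [639.2  64.5] s [ 56.5 143.1] a 27.0 z 68.3
hous 507 c [693.   53.9] s [117.4  85. ] a 89.3 z 57.0
chip [556.1  58.1  36. ] 38.83048904859356
chip [562.  -13.9  36. ] 30.99089887148716
chip [514.3  26.   36. ] 35.24125189615643
chip [525.4   4.5  36. ] 34.011522193401106
```

View pics/crop0.png

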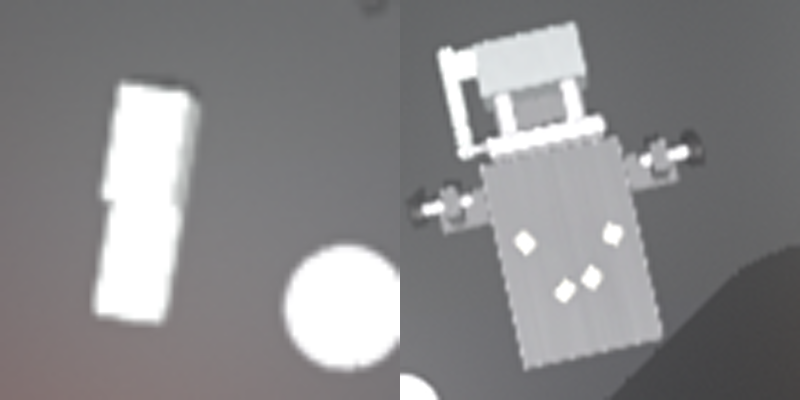

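The crop confirms it: the silver block at left has a step with its tall half at the top (+x). On the right the bed carries four chips and the jaw is at the top, with the pointer and rail on the +y side. Next I'll fit the poses precisely.

```bash
cat > m2.py <<'E'
from h import *
ci=camera_info("top");z=np.load("top0.npz");im,d=z["im"],z["d"]
P=cloud(ci,d);Z=P[...,2]
# bed: height mask, opened to remove posts
m=((Z>25)&(Z<41)).astype(np.uint8);r=np.zeros_like(m);r[130:200,215:280]=1;m*=r
m=cv2.morphologyEx(m,cv2.MORPH_OPEN,np.ones((15,15)))
q=P[m>0][:,:2].astype(np.float32)
c,s,a=cv2.minAreaRect(q);print("bedpart",c,s,a)
phi=np.radians(a if a<45 else a-90);
ex=np.array([np.cos(phi),np.sin(phi)]);ey=np.array([-ex[1],ex[0]])
# refine edges: fit sides with per-bin extremes
x=q@ex;y=q@ey
b=np.arange(x.min()+8,x.max()-8,4);
mx=[];hi=[];lo=[]
for t in b:
    k=(x>=t)&(x<t+4);mx.append(t+2);hi.append(y[k].max());lo.append(y[k].min())
ph=np.polyfit(mx,hi,1);pl=np.polyfit(mx,lo,1);print("slopes",ph[0],pl[0],"width",np.mean(hi)-np.mean(lo))
b=np.arange(y.min()+6,y.max()-6,4);e=[x[(y>=t)&(y<t+4)].min() for t in b];pe=np.polyfit(b,e,1);print("end slope",pe[0])
phi+=np.arctan((np.median([ph[0],pl[0],-pe[0]])))
ex=np.array([np.cos(phi),np.sin(phi)]);ey=np.array([-ex[1],ex[0]])
x=q@ex;y=q@ey
x0=np.mean([x[(y>=t)&(y<t+4)].min() for t in np.arange(y.min()+8,y.max()-8,4)])
yc=np.mean([(y[(x>=t)&(x<t+4)].max()+y[(x>=t)&(x<t+4)].min())/2 for t in np.arange(x.min()+8,x.max()-8,4)])
O=(x0+100)*ex+yc*ey;print("phi",phi,np.degrees(phi),"O",O)
F=lambda p:(np.array([(np.array(p)[:2]-O)@ex,(np.array(p)[:2]-O)@ey])).round(1)
# jaw top check
k=(Z>63)&(Z<72);rr=np.zeros_like(k);rr[105:150,200:290]=1
J=P[k&rr];fj=np.array([F(p) for p in J]);s=abs(fj[:,1])<40;print("jaw x",np.percentile(fj[s,0],[2,50,98]),"y",np.percentile(fj[:,1],[1,99]))
g=cv2.cvtColor(im,cv2.COLOR_RGB2GRAY)
w=((g>225)&(m>0)).astype(np.uint8);n,_,st,ce=cv2.connectedComponentsWithStats(w)
for i in range(1,n):
    if st[i,4]>6:print("chip",st[i,4],F(ray(ci,*ce[i],37)))
T=((Z>30)&(Z<60));rr=np.zeros_like(T);rr[157:215,140:185]=1
c,s,a=cv2.minAreaRect(P[T&rr][:,:2].astype(np.float32));print("tall",c,s,a)
T=((Z>9)&(Z<60))&rr.astype(bool);T=cv2.morphologyEx(T.astype(np.uint8),cv2.MORPH_OPEN,np.ones((7,7)))
c,s,a=cv2.minAreaRect(P[T>0][:,:2].astype(np.float32));print("whole",c,s,a)
E
python3 m2.py
```

```text
bedpart (0.0, 0.0) (0.0, 0.0) 0.0Traceback (most recent call last):
  File "m2.py", line 13, in <module>
    b=np.arange(x.min()+8,x.max()-8,4);
                ~~~~~^^
    return umr_minimum(a, axis, None, out, keepdims, initial, where)
ValueError: zero-size array to reduction operation minimum which has no identity
```

```bash
sed -i 's/^m=cv2.morph.*/m=cv2.morphologyEx(cv2.morphologyEx(m,cv2.MORPH_CLOSE,np.ones((5,5))),cv2.MORPH_OPEN,np.ones((15,15)))\nm*=((Z>22)\&(Z<45))/; s/Z>25)&(Z<41/Z>15)\&(Z<45/' m2.py; python3 m2.py
```

```text
bedpart (549.3391723632812, 21.10260772705078) (175.86842346191406, 120.1884994506836) 11.16970443725586
slopes -0.0020619908121123957 -0.020619887922173213 width 116.76389353147816
end slope 0.06374919950139253
phi 0.17433115262372031 9.988439282990182 O [563.77497341  23.87494081]
jaw x [ 72.38  78.75 141.6 ] y [-118.658   93.895]
chip 23 [ -7.1 -37.5]
chip 20 [-0.1 35.9]
chip 22 [-39.6 -12.9]
chip 22 [-46.2  10.6]
tall (503.8580627441406, 268.2610778808594) (38.25999450683594, 59.79679489135742) 80.43988800048828
whole (474.0155944824219, 273.2650146484375) (37.95279312133789, 119.0532455444336) 80.17118072509766
```

```bash
cat > go.py <<'E'
# usage: go.py x y z yaw  -> deltas in the tool axes
import sys;from h import *
x,y,z,w=map(float,sys.argv[1:]);s=state();Rm=R.from_euler('xyz',s["tcp_rot"]).as_matrix()
d=Rm.T@(np.array([x,y,z])-s["eef_pos"]);t=-(w-s["tcp_rot"][2]);t=(t+np.pi)%(2*np.pi)-np.pi
print("d",d.round(1),"turn",round(t,3),"t",round(s["t"],2))
E
echo '{"sx": [150, 150, 150, 150, 150], "sy": [-82, -82, -82, -82, -82], "sz": [0, 0, 0, 0, 0], "turn": [-0.6, -0.6, -0.6, -0.6, -0.6], "aperture": [1, 1, 1, 1, 1]}' | python3 -m handwheel; python3 go.py 473 -283 160 2.033
```

```text
t: 0.52
eef_pos: [362.2, -428.9, 214.6]
tcp_rot: [-3.141, -0.001, 1.033]
ft_force: [-0.3, 0.4, -0.4]
opening: 1.001
grip_force: 0.0
d [182.   20.4  54.9] turn -1.0 t 0.52
```

```bash
echo '{"sx": [182, 182, 182, 182, 182], "sy": [20, 20, 20, 20, 20], "sz": [50, 50, 50, 50, 50], "turn": [-0.6, -0.6, -0.6, -0.6, -0.6], "aperture": [1, 1, 1, 1, 1]}' | python3 -m handwheel; echo '{"sx": [0, 0, 0, 0, 0], "sy": [0, 0, 0, 0, 0], "sz": [0, 0, 0, 0, 0], "turn": [-0.4, -0.4, -0.4, -0.4, -0.4], "aperture": [1, 1, 1, 1, 1]}' | python3 -m handwheel
python3 - <<'E'
from h import *
s=state();ci,im,d=cam("wrist");P=cloud(ci,d);Z=P[...,2];print(s["eef_pos"],s["tcp_rot"],ci["origin"],ci["attitude"])
m=((Z>48)&(Z<64)).astype(np.uint8);n,l,st,ce=cv2.connectedComponentsWithStats(m)
for i in range(1,n):
    if st[i,4]>300:print(st[i],cv2.minAreaRect(P[l==i][:,:2].astype(np.float32)),np.median(Z[l==i]))
cv2.imwrite("pics/w1.png",im[...,::-1])
E
python3 go.py 473 -283 24 2.033
```

```text
t: 0.93
eef_pos: [472.8, -285.5, 163.4]
tcp_rot: [-3.141, -0.001, 1.631]
ft_force: [0.3, -0.3, 0.1]
opening: 0.996
grip_force: 0.0
t: 1.35
eef_pos: [471.5, -288.5, 164.4]
tcp_rot: [-3.141, -0.0, 2.024]
ft_force: [0.9, 0.3, 0.6]
opening: 0.999
grip_force: 0.0
[ 471.4664965  -288.5163962   164.37357997] [-3.14131903e+00 -4.54123325e-04  2.02426067e+00] [ 441.65047871 -227.39172562  334.35077153] [2.89152380e+00 3.41343592e-04 4.53517955e-01]
[ 247  129   27  127 3211] ((474.5220947265625, -284.8587951660156), (21.459409713745117, 109.73011016845703), 26.677705764770508) 56.79492207457969
d [  4.3   3.9 140.4] turn -0.011 t 1.4
```

View pics/w1.png

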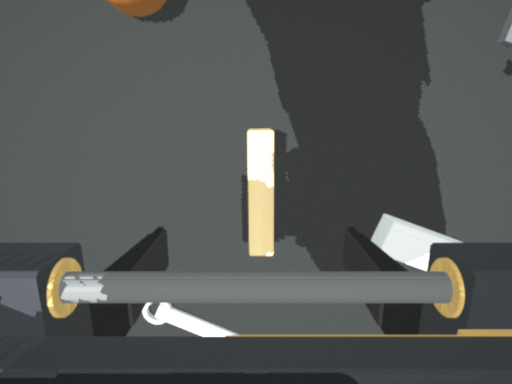

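Scraper is centred between the fingers at px (261,192), at (474.5, -284.9).

```bash
echo '{"sx": [2, 2, 2, 2, 2], "sy": [4, 4, 4, 4, 4], "sz": [90, 90, 90, 138, 140], "turn": [-0.012, -0.012, -0.012, -0.012, -0.012], "aperture": [1, 1, 0.5, 0.5, 0.5]}' | python3 -m handwheel; echo '{"sx": [0, 0, 0, 0, 0], "sy": [0, 0, 0, 0, 0], "sz": [0, 0, 0, 0, 0], "turn": [0, 0, 0, 0, 0], "aperture": [0.5, 0, 0, 0, 0]}' | python3 -m handwheel;echo '{"sx": [0, 0], "sy": [0, 0], "sz": [0, 0], "turn": [0, 0], "aperture": [0, 0]}' | python3 -m handwheel; python3 go.py 474.5 -284.9 24 2.036
```

```text
t: 1.82
eef_pos: [473.0, -284.3, 21.5]
tcp_rot: [-3.139, -0.004, 2.034]
ft_force: [-0.1, 1.0, -0.6]
opening: 0.845
grip_force: 0.0
t: 2.23
eef_pos: [474.8, -285.6, 26.2]
tcp_rot: [3.141, 0.002, 2.035]
ft_force: [-0.2, -0.8, 0.2]
opening: 0.493
grip_force: 0.0
t: 2.4
eef_pos: [474.4, -285.3, 25.3]
tcp_rot: [3.141, 0.001, 2.035]
ft_force: [-0.3, -0.4, 0.3]
opening: 0.357
grip_force: 0.0
d [0.3 0.3 1.3] turn -0.001 t 2.4
```

```bash
echo '{"sx": [0, 0, 0, 0, 0], "sy": [0, 0, 0, 0, 0], "sz": [0, 0, 0, 0, 0], "turn": [0, 0, 0, 0, 0], "aperture": [0, 0, 0, 0, 0]}' | python3 -m handwheel;echo '{"sx": [0, 0, 0, 0], "sy": [0, 0, 0, 0], "sz": [-40, -80, -100, -100], "turn": [0, 0, 0, 0], "aperture": [0, 0, 0, 0]}' | python3 -m handwheel; python3 go.py 590 26 125 1.765
```

```text
t: 2.82
eef_pos: [474.3, -285.2, 24.8]
tcp_rot: [3.142, 0.0, 2.035]
ft_force: [-0.4, -0.0, 5.3]
opening: 0.232
grip_force: 30.0
t: 3.15
eef_pos: [475.6, -286.2, 128.6]
tcp_rot: [3.139, 0.006, 2.035]
ft_force: [0.4, -0.8, -1.6]
opening: 0.23
grip_force: 30.0
d [227.9 242.    2.9] turn 0.27 t 3.15
```

```bash
echo '{"sx": [120, 120, 120, 120, 120], "sy": [120, 120, 120, 120, 120], "sz": [0, 0, 0, 0, 0], "turn": [0.15, 0.15, 0.15, 0.15, 0.15], "aperture": [0, 0, 0, 0, 0]}' | python3 -m handwheel; python3 go.py 593.4 29.7 130 1.765
```

```text
t: 3.57
eef_pos: [528.3, -119.1, 123.5]
tcp_rot: [-3.141, -0.002, 1.888]
ft_force: [-0.1, 0.9, -1.0]
opening: 0.229
grip_force: 30.0
d [121.1 108.2  -6.4] turn 0.123 t 3.57
```

```bash
echo '{"sx": [121, 121, 121, 121, 121], "sy": [108, 108, 108, 108, 108], "sz": [0, 0, 0, 0, 0], "turn": [0.122, 0.122, 0.122, 0.122, 0.122], "aperture": [0, 0, 0, 0, 0]}' | python3 -m handwheel; echo '{"sx": [0], "sy": [0], "sz": [0], "turn": [0], "aperture": [0]}' | python3 -m handwheel; python3 - <<'E'
from h import *
ci,im,d=cam("top");P=cloud(ci,d);cv2.imwrite("pics/top1.png",cv2.resize(im[80:220,180:340,::-1],(640,560)))
np.savez("top1.npz",im=im,d=d)
E
python3 go.py 593.4 29.7 65 1.765
```

```text
t: 3.98
eef_pos: [594.7, 29.7, 123.3]
tcp_rot: [3.141, -0.001, 1.767]
ft_force: [-0.3, 0.5, -1.2]
opening: 0.227
grip_force: 30.0
t: 4.07
eef_pos: [593.0, 26.0, 123.1]
tcp_rot: [-3.14, -0.0, 1.766]
ft_force: [-0.2, -1.0, -2.1]
opening: 0.226
grip_force: 30.0
d [ 4.8  1.9 58.3] turn -0.001 t 4.12
```

View pics/top1.png

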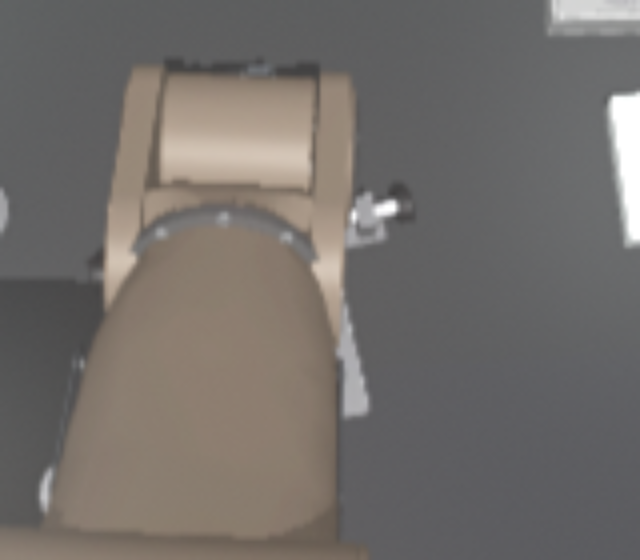

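The arm blocks the view; only the -y post and the bed edge are visible. I'll lower by measurement and force.

```bash
echo '{"sx": [3, 3, 3, 3, 3], "sy": [2, 2, 2, 2, 2], "sz": [30, 50, 60, 60, 60], "turn": [0, 0, 0, 0, 0], "aperture": [0, 0, 0, 0, 0]}' | python3 -m handwheel; echo '{"sx": [0, 0, 0, 0], "sy": [0, 0, 0, 0], "sz": [3, 5, 5, 5], "turn": [0, 0, 0, 0], "aperture": [0, 0, 0, 0]}' | python3 -m handwheel; python3 go.py 593.4 29.7 55 1.765
```

```text
t: 4.53
eef_pos: [594.4, 26.6, 64.6]
tcp_rot: [-3.141, -0.0, 1.761]
ft_force: [-0.3, -0.6, -1.5]
opening: 0.232
grip_force: 30.0
t: 4.87
eef_pos: [594.7, 27.6, 60.1]
tcp_rot: [3.141, 0.0, 1.763]
ft_force: [-0.8, 0.4, -2.9]
opening: 0.232
grip_force: 30.0
d [ 2.4 -0.9  5.1] turn -0.002 t 4.87
```

```bash
echo '{"sx": [2, 2, 2, 2], "sy": [0, 0, 0, 0], "sz": [2, 4, 4, 4], "turn": [0, 0, 0, 0], "aperture": [0, 0, 0, 0]}' | python3 -m handwheel; echo '{"sx": [0, 0, 0], "sy": [0, 0, 0], "sz": [1.5, 1.5, 1.5], "turn": [0, 0, 0], "aperture": [0, 0, 0]}' | python3 -m handwheel; python3 go.py 593.4 29.7 55 1.765
```

```text
t: 5.2
eef_pos: [594.1, 29.7, 55.5]
tcp_rot: [-3.141, 0.0, 1.763]
ft_force: [0.5, -0.7, -1.4]
opening: 0.226
grip_force: 30.0
t: 5.45
eef_pos: [594.3, 29.6, 54.8]
tcp_rot: [3.141, 0.0, 1.763]
ft_force: [-2.0, 1.5, 6.3]
opening: 0.229
grip_force: 30.0
d [ 0.3 -0.9 -0.2] turn -0.002 t 5.45
```

```bash
echo '{"sx": [0, 0, 0, 0, 0], "sy": [-8, -20, -32, -44, -56], "sz": [-0.5, -0.5, -0.5, -0.5, -0.5], "turn": [0, 0, 0, 0, 0], "aperture": [0, 0, 0, 0, 0]}' | python3 -m handwheel; echo '{"sx": [0, 0, 0, 0, 0], "sy": [-12, -24, -36, -48, -60], "sz": [0, 0, 0, 0, 0], "turn": [0, 0, 0, 0, 0], "aperture": [0, 0, 0, 0, 0]}' | python3 -m handwheel;  echo '{"sx": [0, 0, 0, 0, 0], "sy": [-12, -24, -36, -44, -44], "sz": [0, 0, 0, 0, 0], "turn": [0, 0, 0, 0, 0], "aperture": [0, 0, 0, 0, 0]}' | python3 -m handwheel
```

```text
t: 5.87
eef_pos: [538.7, 18.7, 54.8]
tcp_rot: [3.141, 0.0, 1.763]
ft_force: [0.4, 0.4, 0.3]
opening: 0.232
grip_force: 30.0
t: 6.28
eef_pos: [479.7, 7.3, 54.8]
tcp_rot: [3.141, 0.0, 1.763]
ft_force: [0.4, -0.0, -0.9]
opening: 0.23
grip_force: 30.0
t: 6.7
eef_pos: [435.5, -1.1, 54.7]
tcp_rot: [-3.14, -0.0, 1.762]
ft_force: [0.8, -0.7, -1.0]
opening: 0.229
grip_force: 30.0
```

```bash
echo '{"sx": [0, 0, 0], "sy": [0, 0, 0], "sz": [-30, -60, -60], "turn": [0, 0, 0], "aperture": [0, 0, 0]}' | python3 -m handwheel; python3 go.py 474.5 -285 110 2.036;  echo '{"sx": [-145, -145, -145, -145, -145], "sy": [10, 10, 10, 10, 10], "sz": [0, 0, 0, 0, 0], "turn": [-0.14, -0.14, -0.14, -0.14, -0.14], "aperture": [0, 0, 0, 0, 0]}' | python3 -m handwheel;python3 go.py 474.5 -285 110 2.036;
```

```text
t: 6.95
eef_pos: [439.3, -1.2, 118.4]
tcp_rot: [3.136, 0.002, 1.763]
ft_force: [0.6, -0.6, -0.5]
opening: 0.23
grip_force: 30.0
d [-285.3  -19.7    8.9] turn -0.273 t 6.95
t: 7.37
eef_pos: [476.5, -145.7, 114.3]
tcp_rot: [3.14, 0.002, 1.9]
ft_force: [-0.0, 0.2, -1.1]
opening: 0.227
grip_force: 30.0
d [-131.1  -46.9    4.5] turn -0.136 t 7.37
```

```bash
echo '{"sx": [-130, -130, -130, -130, -130], "sy": [-47, -47, -47, -47, -47], "sz": [0, 0, 0, 0, 0], "turn": [-0.136, -0.136, -0.136, -0.136, -0.136], "aperture": [0, 0, 0, 0, 0]}' | python3 -m handwheel;echo '{"sx": [0], "sy": [0], "sz": [0], "turn": [0], "aperture": [0]}' | python3 -m handwheel
python3 - <<'E'
from h import *
a,b=[],[]
ci,im,d=cam("top");np.savez("top2.npz",im=im,d=d);A=cv2.resize(im[90:230,200:340,::-1],(400,400),interpolation=cv2.INTER_CUBIC)
ci,im,d=cam("scene");np.savez("scene2.npz",im=im,d=d);B=cv2.resize(im[160:300,170:310,::-1],(400,400),interpolation=cv2.INTER_CUBIC)
cv2.imwrite("pics/chk2.png",np.hstack([A,B]))
E
python3 go.py 474.5 -285 25 2.036
```

```text
t: 7.78
eef_pos: [472.7, -282.9, 114.0]
tcp_rot: [3.141, 0.001, 2.036]
ft_force: [-0.4, 0.6, -1.1]
opening: 0.231
grip_force: 30.0
t: 7.87
eef_pos: [472.3, -279.8, 114.0]
tcp_rot: [-3.141, -0.001, 2.037]
ft_force: [-0.3, 0.7, -2.2]
opening: 0.224
grip_force: 30.0
d [-6.8 -1.1 89.3] turn 0.003 t 7.97
```

View pics/chk2.png

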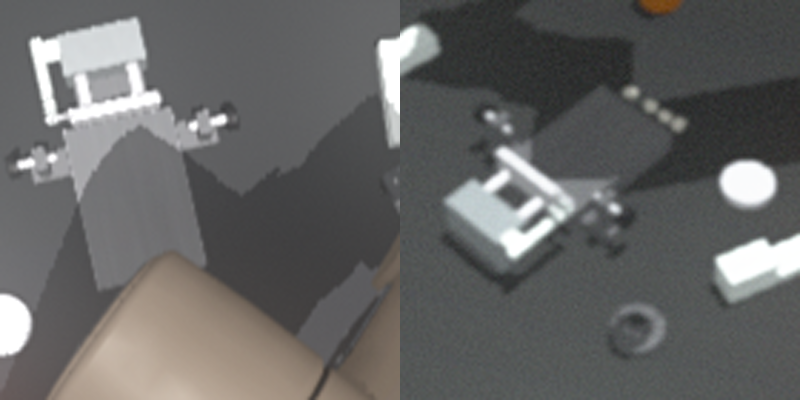

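The bed is bare. In the scene crop the four chips lie in a row just past the open end, (630,92) to (680,125). I'll check that they're on the bench while putting the scraper down.

```bash
python3 - <<'E'
from h import *
z=np.load("scene2.npz");ci=camera_info("scene");P=cloud(ci,z["d"])
for u,v in[(630,92),(650,105),(665,117),(680,125)]:
    x=int(170+(u-400)*.35);y=int(160+v*.35);q=P[y-1:y+2,x-1:x+2].reshape(-1,3)
    p=np.median(q,0);c,s=np.cos(.194),np.sin(.194);e=p[:2]-[562,23.5];print(p.round(1),"fix",np.round([e[0]*c+e[1]*s,-e[0]*s+e[1]*c],1))
E
echo '{"sx": [-6, -6, -6, -6, -6], "sy": [0, 0, 0, 0, 0], "sz": [40, 70, 84, 84, 84], "turn": [0, 0, 0, 0, 0], "aperture": [0, 0, 0, 0, 0]}' | python3 -m handwheel; echo '{"sx": [0, 0, 0, 0], "sy": [0, 0, 0, 0], "sz": [2, 4.5, 5, 5], "turn": [0, 0, 0, 0], "aperture": [0, 0, 0, 0]}' | python3 -m handwheel
```

```text
[442.9 -39.7   6.8] fix [-129.  -39.]
[433.5  -3.8   8.4] fix [-131.4   -2. ]
[429.2  20.6   6. ] fix [-130.9   22.7]
[419.3  43.4   4.5] fix [-136.2   47.1]
t: 8.38
eef_pos: [475.4, -283.7, 30.5]
tcp_rot: [-3.141, -0.001, 2.04]
ft_force: [0.2, -0.1, -0.4]
opening: 0.23
grip_force: 30.0
t: 8.72
eef_pos: [475.5, -285.0, 26.3]
tcp_rot: [3.141, 0.001, 2.039]
ft_force: [0.2, -0.2, -0.2]
opening: 0.228
grip_force: 30.0
```

Chips are on the bench. I'll lower the last bit and release.

```bash
echo '{"sx": [0, 0, 0], "sy": [0, 0, 0], "sz": [1.5, 1.5, 1.5], "turn": [0, 0, 0], "aperture": [0, 0, 0]}' | python3 -m handwheel; echo '{"sx": [0, 0, 0, 0, 0], "sy": [0, 0, 0, 0, 0], "sz": [0, 0, 0, 0, 0], "turn": [0, 0, 0, 0, 0], "aperture": [0.6, 0.6, 0.6, 0.6, 0.6]}' | python3 -m handwheel; echo '{"sx": [0, 0, 0, 0, 0], "sy": [0, 0, 0, 0, 0], "sz": [0, -30, -70, -110, -145], "turn": [0, 0, 0, 0, 0], "aperture": [0.6, 0.6, 1, 1, 1]}' | python3 -m handwheel; python3 go.py 490 271 170 2.97
```

```text
t: 8.97
eef_pos: [475.5, -285.2, 24.8]
tcp_rot: [3.141, 0.001, 2.039]
ft_force: [-0.3, 1.0, 6.2]
opening: 0.229
grip_force: 30.0
t: 9.38
eef_pos: [475.2, -285.0, 24.1]
tcp_rot: [-3.142, -0.0, 2.039]
ft_force: [0.2, 0.1, 0.3]
opening: 0.524
grip_force: 0.0
t: 9.8
eef_pos: [475.2, -284.9, 171.4]
tcp_rot: [3.141, 0.0, 2.039]
ft_force: [-0.5, -0.3, 0.1]
opening: 0.756
grip_force: 0.0
d [489.4 264.    1.2] turn -0.931 t 9.8
```

```bash
python3 go.py 599 -70 260 1.765; echo '{"sx": [136, 136, 136, 136, 136], "sy": [204, 204, 204, 204, 204], "sz": [-88, -88, -88, -88, -88], "turn": [0, 0, 0, 0, 0], "aperture": [1, 1, 1, 1, 1]}' | python3 -m handwheel;echo '{"sx": [0, 0, 0, 0], "sy": [0, 0, 0, 0], "sz": [0, 0, 0, 0], "turn": [0.274, 0.274, 0.274, 0.274], "aperture": [1, 1, 1, 1]}' | python3 -m handwheel;  python3 go.py 599 -70 260 1.765;
cat > fix.py <<'E'
from h import *
ci,im,d=cam("wrist");P=cloud(ci,d);Z=P[...,2];np.savez("w3.npz",im=im,d=d)
cv2.imwrite("pics/w3.png",im[...,::-1])
c,s=np.cos(.194),np.sin(.194);O=np.array([562,23.5])
X=(P[...,0]-O[0])*c+(P[...,1]-O[1])*s;Y=-(P[...,0]-O[0])*s+(P[...,1]-O[1])*c
def ln(n,A,B,k,side):  # extreme of B per bin of A -> robust line
    a,b=A[k],B[k];r=[]
    for t in np.arange(np.percentile(a,3),np.percentile(a,97),3):
        q=b[(a>=t)&(a<t+3)]
        if len(q)>4:r.append((t+1.5,q.min() if side<0 else q.max()))
    r=np.array(r)
    if len(r)<4:print(n,"few");return
    p=np.polyfit(*r.T,1);e=abs(np.polyval(p,r[:,0])-r[:,1]);g=e<=np.median(e)*2.5+.3;p=np.polyfit(*r[g].T,1)
    print(n,"slope deg",np.degrees(np.arctan(p[0])).round(2),"off",p[1].round(2),"range",r[[0,-1],0].round(),"n",g.sum(),"z",np.median(Z[k]).round(1))
bed=(Z>24)&(Z<35)&(abs(Y)<66)&(X>-110)&(X<73)
ln("bed +y",X,Y,bed&(X<20)&(X>-95),1);ln("bed -y",X,Y,bed&(X<20)&(X>-95),-1);ln("bed end",Y,X,bed&(abs(Y)<55),-1)
jt=(Z>60)&(Z<73)&(X>65)&(X<100)&(abs(Y)<50)
ln("jaw face",Y,X,jt&(abs(Y)<44),-1);print("jaw y",np.percentile(Y[jt],[1,99]),"x",np.percentile(X[jt],[1,99]))
h=(Z>53)&(Z<62)&(X>110)&(X<190)&(abs(Y)<60);ln("house front",Y,X,h&(abs(Y)<25),-1);print("house y",np.percentile(Y[h],[1,99]) if h.any() else 0)
E
python3 fix.py
```

```text
d [135.9 207.5 -88.7] turn 0.274 t 9.8
t: 10.22
eef_pos: [572.2, -112.5, 240.4]
tcp_rot: [3.142, 0.0, 2.039]
ft_force: [1.3, 0.1, 0.1]
opening: 0.997
grip_force: 0.0
t: 10.55
eef_pos: [571.7, -114.2, 239.4]
tcp_rot: [-3.141, -0.0, 1.767]
ft_force: [0.4, 0.5, -0.2]
opening: 0.998
grip_force: 0.0
d [ 38.1  35.4 -20.6] turn 0.002 t 10.55
bed +y slope deg 0.15 off 43.89 range [-90.  18.] n 37 z 29.7
bed -y slope deg 0.1 off -60.58 range [-90.  18.] n 37 z 29.7
bed end slope deg -0.15 off -99.06 range [-50.  40.] n 31 z 29.7
jaw face slope deg -0.28 off 75.05 range [-40.  32.] n 25 z 66.6
jaw y [-48.15129445  32.53086755] x [75.04333168 87.14138456]
house front slope deg -0.32 off 125.58 range [-22.  23.] n 16 z 57.7
house y [-44.69037858  35.37307214]
```

View pics/w3.png

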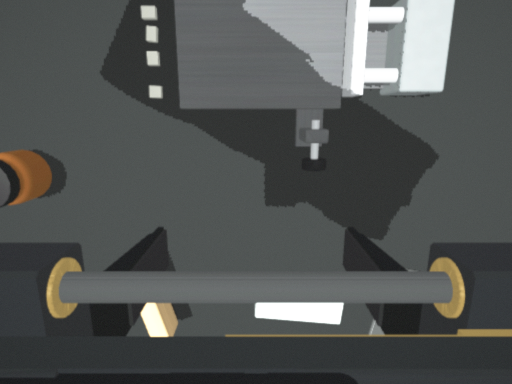

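```bash
python3 go.py 489 270.7 200 2.97; echo '{"sx": [195, 195, 195, 195, 195], "sy": [-5, -5, -5, -5, -5], "sz": [20, 20, 20, 20, 20], "turn": [-0.6, -0.6, -0.6, -0.6, -0.6], "aperture": [1, 1, 1, 1, 1]}' | python3 -m handwheel;python3 go.py 489 270.7 200 2.97
```

```text
d [393.9  -5.5  39.4] turn -1.202 t 10.6
t: 11.02
eef_pos: [528.1, 78.0, 219.2]
tcp_rot: [-3.141, -0.001, 2.375]
ft_force: [0.4, -0.4, -0.7]
opening: 1.0
grip_force: 0.0
d [161.8 111.6  19.2] turn -0.595 t 11.02
```

```bash
echo '{"sx": [162, 162, 162, 162, 162], "sy": [111, 111, 111, 111, 111], "sz": [19, 19, 19, 19, 19], "turn": [-0.595, -0.595, -0.595, -0.595, -0.595], "aperture": [1, 1, 1, 1, 1]}' | python3 -m handwheel;echo '{"sx": [0, 0], "sy": [0, 0], "sz": [0, 0], "turn": [0, 0], "aperture": [1, 1]}' | python3 -m handwheel
python3 - <<'E'
from h import *
ci,im,d=cam("wrist");P=cloud(ci,d);Z=P[...,2]
for lo,hi in((33,46),(10,22)):
    m=((Z>lo)&(Z<hi)&(abs(P[...,1]-270)<60)&(P[...,0]>390)&(P[...,0]<560)).astype(np.uint8);n,l,st,ce=cv2.connectedComponentsWithStats(cv2.morphologyEx(m,cv2.MORPH_OPEN,np.ones((3,3))))
    for i in range(1,n):
        if st[i,4]>300:print(st[i],cv2.minAreaRect(P[l==i][:,:2].astype(np.float32)),np.median(Z[l==i]))
E
python3 go.py 489 270.7 11 2.97
```

```text
t: 11.43
eef_pos: [490.7, 271.0, 200.1]
tcp_rot: [3.142, -0.0, 2.97]
ft_force: [-0.2, -0.2, 1.0]
opening: 1.001
grip_force: 0.0
t: 11.6
eef_pos: [491.2, 269.6, 200.1]
tcp_rot: [-3.141, -0.001, 2.964]
ft_force: [0.5, -0.8, -0.3]
opening: 1.002
grip_force: 0.0
[ 239  169   37   58 2046] ((504.1181640625, 268.0018005371094), (36.04025650024414, 59.73293685913086), 80.20356750488281) 39.814217163030804
[ 240  108   35   59 2042] ((446.0652770996094, 278.1978759765625), (35.96201705932617, 59.422306060791016), 79.78582000732422) 15.773580285273113
d [  2.8   1.7 189.2] turn -0.009 t 11.65
```

```bash
echo '{"sx": [1.4, 1.4, 1.4, 1.4, 1.4], "sy": [0.7, 0.7, 0.7, 0.7, 0.7], "sz": [41, 82, 120, 150, 180], "turn": [0, 0, 0, 0, 0], "aperture": [1, 1, 1, 1, 1]}' | python3 -m handwheel; echo '{"sx": [0, 0, 0, 0, 0], "sy": [0, 0, 0, 0, 0], "sz": [9, 9, 9, 9, 9], "turn": [0, 0, 0, 0, 0], "aperture": [0.5, 0.3, 0, 0, 0]}' | python3 -m handwheel; echo '{"sx": [0, 0, 0, 0, 0], "sy": [0, 0, 0, 0, 0], "sz": [0, 0, 0, 0, 0], "turn": [0, 0, 0, 0, 0], "aperture": [0, 0, 0, 0, 0]}' | python3 -m handwheel;python3 go.py 489.9 270.5 11 2.967
```

```text
t: 12.07
eef_pos: [490.8, 267.9, 19.1]
tcp_rot: [-3.141, -0.0, 2.958]
ft_force: [1.1, 0.1, -0.5]
opening: 1.002
grip_force: 0.0
t: 12.48
eef_pos: [491.3, 269.9, 13.3]
tcp_rot: [3.14, 0.002, 2.96]
ft_force: [0.6, -0.4, 0.3]
opening: 0.708
grip_force: 0.0
t: 12.9
eef_pos: [490.6, 270.0, 11.8]
tcp_rot: [3.141, 0.001, 2.96]
ft_force: [-0.9, 0.8, 3.3]
opening: 0.378
grip_force: 30.0
d [0.8 0.4 0.8] turn -0.007 t 12.9
```

```bash
echo '{"sx": [0, 0, 0, 0], "sy": [0, 0, 0, 0], "sz": [-40, -80, -110, -110], "turn": [0, 0, 0, 0], "aperture": [0, 0, 0, 0]}' | python3 -m handwheel; python3 go.py 577.9 26.3 120 -2.944
```

```text
t: 13.23
eef_pos: [492.2, 270.6, 126.6]
tcp_rot: [3.138, 0.006, 2.96]
ft_force: [0.5, 0.8, -3.8]
opening: 0.38
grip_force: 30.0
d [-128.4 -224.9    6.5] turn -0.379 t 13.23
```

```bash
echo '{"sx": [-64, -64, -64, -64, -64], "sy": [-112, -112, -112, -112, -112], "sz": [0, 0, 0, 0, 0], "turn": [-0.2, -0.2, -0.2, -0.2, -0.2], "aperture": [0, 0, 0, 0, 0]}' | python3 -m handwheel; python3 go.py 577.9 26.3 120 -2.944
```

```text
t: 13.65
eef_pos: [533.3, 145.5, 120.3]
tcp_rot: [-3.141, -0.002, -3.127]
ft_force: [0.2, -0.4, -4.4]
opening: 0.375
grip_force: 30.0
d [ -42.9 -119.9    0.3] turn -0.183 t 13.65
```

```bash
echo '{"sx": [-43, -43, -43, -43, -43], "sy": [-120, -120, -120, -120, -120], "sz": [0, 0, 0, 0, 0], "turn": [-0.183, -0.183, -0.183, -0.183, -0.183], "aperture": [0, 0, 0, 0, 0]}' | python3 -m handwheel; echo '{"sx": [0, 0], "sy": [0, 0], "sz": [0, 0], "turn": [0, 0], "aperture": [0, 0]}' | python3 -m handwheel;python3 go.py 577.9 26.3 42 -2.944
```

```text
t: 14.07
eef_pos: [578.4, 27.5, 120.4]
tcp_rot: [3.141, -0.001, -2.943]
ft_force: [-0.9, 0.6, -4.6]
opening: 0.377
grip_force: 30.0
t: 14.23
eef_pos: [577.4, 30.3, 120.9]
tcp_rot: [3.141, -0.001, -2.939]
ft_force: [0.2, 0.5, -4.6]
opening: 0.375
grip_force: 30.0
d [ 0.2 -4.1 78.9] turn 0.005 t 14.23
```

```bash
echo '{"sx": [0, 0, 0, 0, 0], "sy": [-2, -2, -2, -2, -2], "sz": [30, 55, 70, 70, 70], "turn": [0, 0, 0, 0, 0], "aperture": [0, 0, 0, 0, 0]}' | python3 -m handwheel; echo '{"sx": [0, 0, 0], "sy": [0, 0, 0], "sz": [2, 2, 2], "turn": [0, 0, 0], "aperture": [0, 0, 0]}' | python3 -m handwheel;python3 go.py 577.9 26.3 42 -2.944
```

```text
t: 14.65
eef_pos: [578.1, 28.2, 51.2]
tcp_rot: [3.141, -0.002, -2.939]
ft_force: [-0.3, 0.4, -3.9]
opening: 0.372
grip_force: 30.0
t: 14.9
eef_pos: [579.0, 27.1, 50.5]
tcp_rot: [-3.141, 0.001, -2.94]
ft_force: [-0.6, -0.5, -3.5]
opening: 0.374
grip_force: 30.0
d [ 1.2 -0.6  8.5] turn 0.004 t 14.9
```

```bash
echo '{"sx": [1, 1, 1, 1], "sy": [-0.6, -0.6, -0.6, -0.6], "sz": [4, 7, 7, 7], "turn": [0.004, 0.004, 0.004, 0.004], "aperture": [0, 0, 0, 0]}' | python3 -m handwheel; echo '{"sx": [0, 0, 0, 0], "sy": [0, 0, 0, 0], "sz": [1, 1.5, 1.5, 1.5], "turn": [0, 0, 0, 0], "aperture": [0, 0, 0, 0]}' | python3 -m handwheel
cat > chk.py <<'E'
from h import *
ci,im,d=cam("wrist");P=cloud(ci,d);Z=P[...,2];c,s=np.cos(.197),np.sin(.197);O=np.array([562.4,23.2])
X=(P[...,0]-O[0])*c+(P[...,1]-O[1])*s;Y=-(P[...,0]-O[0])*s+(P[...,1]-O[1])*c
for n,lo,hi in(("low",41,52),("bed",24,35)):
    m=((Z>lo)&(Z<hi)&(abs(Y)<64)&(X<40)&(X>-110));print(n,m.sum(),cv2.minAreaRect(np.stack([X[m],Y[m]],1).astype(np.float32)),np.median(Z[m]))
cv2.imwrite("pics/w5.png",im[...,::-1])
st=state();e=st["eef_pos"][:2]-O;print("tcp fix",e[0]*c+e[1]*s,-e[0]*s+e[1]*c,"yaw err",st["tcp_rot"][2]-.197+np.pi,"F",st["ft_force"].round(1))
E
python3 chk.py
```

```text
t: 15.23
eef_pos: [577.6, 26.0, 42.3]
tcp_rot: [3.142, -0.0, -2.945]
ft_force: [0.1, -0.4, -4.3]
opening: 0.374
grip_force: 30.0
t: 15.57
eef_pos: [577.9, 26.0, 41.8]
tcp_rot: [-3.141, 0.001, -2.944]
ft_force: [-3.1, -0.5, 5.3]
opening: 0.377
grip_force: 30.0
low 9058 ((-27.794845581054688, -1.2660331726074219), (64.78227996826172, 44.86730194091797), 0.10330033302307129) 45.84246031303617
bed 40239 ((-36.0179443359375, -0.8962898254394531), (128.50958251953125, 120.72461700439453), 0.11646962910890579) 29.819909273639013
tcp fix 15.71633310146621 -0.28595542581943256 yaw err 0.0001425381616053656 F [-2.4 -1.1  5.6]
```

Block is on the bed, square (0.1° vs bed 0.12°) and centred. I'll ease the downward press, then push.

```bash
echo '{"sx": [-2, -5, -8, -11, -13], "sy": [0, 0, 0, 0, 0], "sz": [-0.7, -0.7, -0.7, -0.7, -0.7], "turn": [0, 0, 0, 0, 0], "aperture": [0, 0, 0, 0, 0]}' | python3 -m handwheel; echo '{"sx": [-2, -4, -6, -8, -8], "sy": [0, 0, 0, 0, 0], "sz": [0, 0, 0, 0, 0], "turn": [0, 0, 0, 0, 0], "aperture": [0, 0, 0, 0, 0]}' | python3 -m handwheel; echo '{"sx": [-1, -2, -3, -4, -4], "sy": [0, 0, 0, 0, 0], "sz": [0, 0, 0, 0, 0], "turn": [0, 0, 0, 0, 0], "aperture": [0, 0, 0, 0, 0]}' | python3 -m handwheel;python3 chk.py
```

```text
t: 16.03
eef_pos: [590.8, 28.7, 41.8]
tcp_rot: [-3.141, -0.0, -2.944]
ft_force: [-3.7, -0.3, 3.5]
opening: 0.377
grip_force: 30.0
t: 16.45
eef_pos: [598.1, 30.2, 41.8]
tcp_rot: [3.142, -0.001, -2.944]
ft_force: [-5.0, -0.9, 3.8]
opening: 0.376
grip_force: 30.0
t: 16.87
eef_pos: [601.3, 30.9, 41.8]
tcp_rot: [3.141, -0.002, -2.944]
ft_force: [-8.8, -2.6, 7.3]
opening: 0.373
grip_force: 30.0
low 9058 ((-3.818817138671875, -0.7802600860595703), (64.87425231933594, 45.80378341674805), 0.2272021323442459) 45.947213740107884
bed 43823 ((-21.955589294433594, -1.08294677734375), (123.96540069580078, 121.36251831054688), 0.07575942575931549) 29.8221109861654
tcp fix 39.67002134637083 -0.14245192546636165 yaw err 0.00027343256628142854 F [-8.7 -2.2  5.6]
```

```bash
echo '{"sx": [-1, -2.5, -4, -5.5, -5.5], "sy": [0, 0, 0, 0, 0], "sz": [-0.4, -0.4, -0.4, -0.4, -0.4], "turn": [0, 0, 0, 0, 0], "aperture": [0, 0, 0, 0, 0]}' | python3 -m handwheel;echo '{"sx": [0, 0], "sy": [0, 0], "sz": [0, 0], "turn": [0, 0], "aperture": [0, 0]}' | python3 -m handwheel;python3 chk.py
cat > g.py <<'E'
from h import *
c,s=np.cos(.197),np.sin(.197);O=np.array([562.4,23.2]);T=[]
for n in("scene",):
    ci,im,d=cam(n);P=cloud(ci,d);Z=P[...,2]
    X=(P[...,0]-O[0])*c+(P[...,1]-O[1])*s;Y=-(P[...,0]-O[0])*s+(P[...,1]-O[1])*c
    k=(Z>62)&(Z<70)&(X>70)&(X<115)&(abs(Y)<47)&(abs(Y)>20);print(n,k.sum(),np.percentile(X[k],[3,10,50,90,97]).round(1) if k.any() else 0)
    p=np.array([O[0]+91*c-70*s,O[1]+91*s+70*c,68.]);f=192/np.tan(np.radians(ci["vertical_fov"])/2)
    q=rot(ci).T@(p-np.array(ci["origin"]));u=int(q[0]/q[2]*f+ci["cx"]);v=int(q[1]/q[2]*f+ci["cy"]);print(u,v)
    cv2.imwrite("pics/"+__import__("sys").argv[1]+".png",cv2.resize(im[v-40:v+40,u-50:u+50,::-1],(800,600),interpolation=cv2.INTER_CUBIC))
E
python3 g.py g1
```

```text
t: 17.33
eef_pos: [606.5, 31.9, 41.8]
tcp_rot: [3.141, -0.003, -2.944]
ft_force: [-8.1, -2.7, 3.2]
opening: 0.375
grip_force: 30.0
t: 17.5
eef_pos: [606.5, 31.9, 41.8]
tcp_rot: [3.141, -0.003, -2.944]
ft_force: [-7.6, -1.8, 2.7]
opening: 0.375
grip_force: 30.0
low 9056 ((1.4298896789550781, -1.9660301208496094), (64.98929595947266, 46.81355285644531), 0.5507057905197144) 45.967609924462224
bed 42840 ((-19.338481903076172, -0.92669677734375), (120.66377258300781, 118.66081237792969), 89.9908218383789) 29.82405677310092
tcp fix 44.94006753110862 -0.1214827125199065 yaw err 0.00026117724562002564 F [-8.5 -2.2  2.4]
scene 50 [84.1 88.1 93.6 99.2 99.7]
226 232
```

View pics/g1.png

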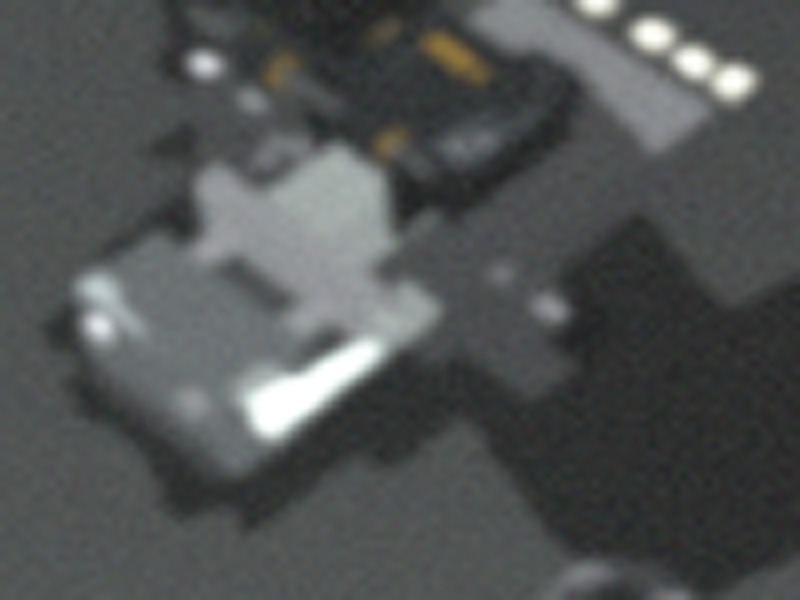

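The pointer isn't sharp here, but the jaw is clear at about 13–14 mm back. The block's low end puts its face at x ≈ 88.9, and the force agrees at about 8.5 N. So 2 mm more.

```bash
echo '{"sx": [-1, -2.2, -2.2, -2.2, -2.2], "sy": [0, 0, 0, 0, 0], "sz": [0, 0, 0, 0, 0], "turn": [0, 0, 0, 0, 0], "aperture": [0, 0, 0, 0, 0]}' | python3 -m handwheel;echo '{"sx": [0, 0, 0, 0], "sy": [0, 0, 0, 0], "sz": [0, 0, 0, 0], "turn": [0, 0, 0, 0], "aperture": [0, 0, 0, 0]}' | python3 -m handwheel;python3 chk.py
python3 - <<'E'
from h import *
c,s=np.cos(.197),np.sin(.197);O=np.array([562.4,23.2])
v=[]
for i in range(6):
    ci,im,d=cam("top" if i<3 else "scene");P=cloud(ci,d);Z=P[...,2]
    X=(P[...,0]-O[0])*c+(P[...,1]-O[1])*s;Y=-(P[...,0]-O[0])*s+(P[...,1]-O[1])*c
    k=(Z>62)&(Z<72)&(X>70)&(X<115)&(abs(Y)<47)&(abs(Y)>20)
    print(i,k.sum(),np.percentile(X[k],[3,50,97]).round(1) if k.any() else 0)
    g=(Z>60)&(Z<90)&(X>65)&(X<140)&(Y>50)&(Y<95)
    h=g&(Z>71)
    if g.any():print(" rail X",np.percentile(X[g],[5,50,95]).round(1),"Y",np.percentile(Y[g],[5,95]).round(1),"n",g.sum(),h.sum(),X[h].round(1)[:12],Y[h].round(1)[:12],Z[h].round()[:12])
    if i==3:cv2.imwrite("pics/g2.png",cv2.resize(im[205:265,180:260,::-1],(800,600),interpolation=cv2.INTER_CUBIC))
f=state()["ft_force"];print(f,f[0]*c+f[1]*s)
E
```

```text
t: 18.02
eef_pos: [608.3, 32.3, 41.8]
tcp_rot: [3.141, -0.004, -2.944]
ft_force: [-9.9, -2.9, 4.2]
opening: 0.38
grip_force: 30.0
t: 18.35
eef_pos: [608.3, 32.3, 41.8]
tcp_rot: [3.141, -0.004, -2.944]
ft_force: [-9.8, -3.4, 4.4]
opening: 0.375
grip_force: 30.0
low 9049 ((3.3029632568359375, -0.25656700134277344), (46.40983963012695, 64.87177276611328), 89.79852294921875) 46.00275047470788
bed 42469 ((-18.428890228271484, -0.9664268493652344), (120.68124389648438, 116.83283233642578), 89.98751831054688) 29.82509715449862
tcp fix 46.76812866977061 -0.11118014405747623 yaw err 0.00029240016423104365 F [-10.7  -3.9   3.7]
0 0 0
1 0 0
2 0 0
3 60 [ 73.3  94.9 101.8]
 rail X [ 87.2  97.7 135.3] Y [51.4 75.7] n 51 13 [ 96.3  88.1  96.4  88.3  97.7  90.4  87.  102.3 104.  102.6  97.1  94.9] [51.  65.6 55.6 70.2 61.5 67.5 73.1 66.5 68.2 71.3 74.5 76.7] [73. 77. 72. 76. 73. 71. 73. 76. 74. 76. 73. 73.]
4 56 [ 78.1  95.  101.5]
 rail X [ 87.9  97.  131.6] Y [51.4 74.8] n 50 12 [ 96.8  88.2  96.6  89.5  88.4  89.5  87.8 101.7  96.6 103.1 101.6 104.1] [51.7 65.7 55.8 66.8 70.3 71.2 74.  65.8 69.4 67.1 70.1 72.6] [74. 78. 72. 75. 77. 73. 74. 75. 73. 72. 74. 73.]
5 59 [ 76.   95.2 102.2]
 rail X [ 87.1  97.3 133.6] Y [51.8 75.3] n 53 13 [ 97.3  87.   89.   88.5  94.8  88.8  87.3 101.8 103.5 104.3 105.5 105.1] [52.3 64.3 66.3 70.5 63.  70.4 73.5 66.  67.5 73.3 69.5 73.8] [75. 75. 74. 77. 71. 72. 73. 75. 73. 79. 72. 75.]
[-9.84764295 -2.62695447  4.88949771] -10.171340734425337
```

View pics/g2.png

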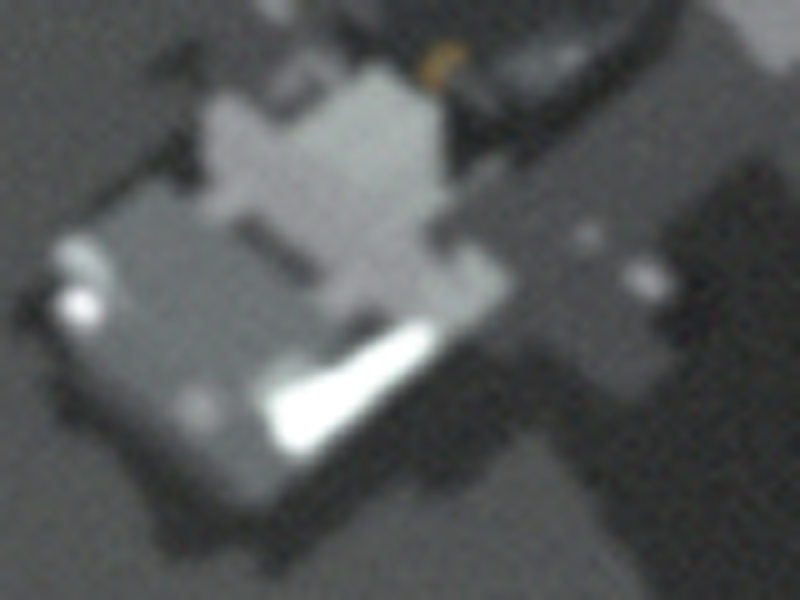

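Depth puts the gauge pins at x ≈ 88.2 and 103.3 and the pointer between them at about 96.5. The block face is at 90.9, so the jaw is about 16 mm back. The push is a steady 10.2 N and the yaw error is 0.0003 rad, so I'm handing in.

```bash
python3 -c "
from cell import *
print(state()['ft_force'],state()['t']);print(job_done())"
```

```text
[-9.84764295 -2.62695447  4.88949771] 18.7
the job is handed in; nothing more can be done
None
```

I swept all four chips off the bed with the scraper and stood it back on the bench; the step block is still gripped and pushed squarely against the jaw at about 10 N, jaw about 16 mm back, pointer about midway between the pins; handed in at 18.7 s.

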